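# Put the forming blocks away in the sloped divided tote

### The job

Put the three wooden forming blocks into the blue sloping tote, each in the bay that fits its size, standing flat on the bay's sloping floor. Tilt each block to match the slope before you let go, and set it down rather than dropping it or letting it topple in. Leave the cup, the jar and the roll of tape where they are.

Things in the scene. Friction and masses are not known exactly. Their poses are not given: they have to be found in the camera images.
- large_center (a point): Centre of the large block, dark brown wood, lying on the mat: 90 mm long (x axis, level), 70 mm high (y axis, pointing up) and 60 mm wide (z axis, level). Grip it across the 60 mm width. In the bay the 90 mm goes across (bay y), the 60 mm along the slope, the 70 mm square to the floor.
- medium_center (a point): Centre of the medium block, light oak, standing on the mat: 60 x 60 mm (x, y axes) and 100 mm high (z axis, up). Its height stays square to the bay's floor.
- small_center (a point): Centre of the small block, reddish brown wood, standing on the mat: 50 x 50 mm (x, y axes) and 70 mm high (z axis, up). Its height stays square to the bay's floor.
- large_block: The large block as a body, mass about 0.25 kg; its origin is the middle of one 90 x 70 mm side face, 30 mm from the centre; axes as for its centre.
- medium_block: The medium block as a body, mass about 0.25 kg; origin in the middle of its underside.
- small_block: The small block as a body, mass about 0.15 kg; origin in the middle of its underside.
- large_bay (a point): Centre of the large (middle) bay's floor, on its upper face. The bay is 68 mm along the slope (x axis here, up the slope, away from the robot) by 98 mm across (y axis, to the left). z is square to the floor, leaning 23 degrees from vertical toward the robot. Walls rise 28 mm above the floor.
- medium_bay (a point): Centre of the medium (robot's right) bay's floor, on its upper face. The bay is 68 mm along the slope (x axis here, up the slope, away from the robot) by 68 mm across (y axis, to the left). z is square to the floor, leaning 23 degrees from vertical toward the robot. Walls rise 28 mm above the floor.
- small_bay (a point): Centre of the small (robot's left) bay's floor, on its upper face. The bay is 58 mm along the slope (x axis here, up the slope, away from the robot) by 58 mm across (y axis, to the left). z is square to the floor, leaning 23 degrees from vertical toward the robot. Walls rise 28 mm above the floor.
- tote: The fixed blue divided tote on its steel stand on a grey bench mat (6 mm thick: its top is at z = 0.006), 80 x 248 x 33 mm outside, floor 5 mm, walls 6 mm (11 mm at the small bay's upper and lower sides); bays from left to right seen by the robot: small, large, medium. Origin: centre of its underside; x up the slope, y to the left, z square to its floor.
- copper_cup: Bystander: open copper cup, 64 mm across, 45 mm high, loose; origin at the centre of its underside.
- jar: Bystander: white jar with a blue lid, 69 mm across, 77 mm high, loose; origin at the centre of its underside.
- tape_roll: Bystander: roll of masking tape lying flat, 85 mm across, 24 mm high, loose; origin at the centre of its underside.
Mind the look-alikes: they are no part of the job. What is shaped like the medium_block but pink is not meant.

How it is judged:
At the end, for the whole second after the job is handed in: Each block rests in its own bay: its centre within 9 mm of the bay's centre along and across the slope, flat on the bay's floor (height of its centre over the floor within 5 mm of half its height, less than 6 degrees off square) and at rest (x of large_center in the frame of large_bay between -0.009 and 0.009 m and y of large_center in the frame of large_bay between -0.009 and 0.009 m and z of large_center in the frame of large_bay between 0.03 and 0.04 m and angle between the y axis of large_center and the z axis of large_bay, either way round below 0.1 rad and linear speed of each of large_block, medium_block, small_block below 0.02 m/s and x of medium_center in the frame of medium_bay between -0.009 and 0.009 m and y of medium_center in the frame of medium_bay between -0.009 and 0.009 m and z of medium_center in the frame of medium_bay between 0.045 and 0.055 m and angle between the z axis of medium_center and the z axis of medium_bay, either way round below 0.1 rad and x of small_center in the frame of small_bay between -0.009 and 0.009 m and y of small_center in the frame of small_bay between -0.009 and 0.009 m and z of small_center in the frame of small_bay between 0.03 and 0.04 m and angle between the z axis of small_center and the z axis of small_bay, either way round below 0.1 rad); the robot touches nothing.
It fails at once if a block is let go above the counter while more than 8 degrees off square to the tote's floor, so that it topples in ((contact force between the fingers and large_block below 0.01 N and height (world z) of large_center above 0.071 m and angle between the y axis of large_center and the z axis of large_bay, either way round above 0.14 rad) or (contact force between the fingers and medium_block below 0.01 N and height (world z) of medium_center above 0.086 m and angle between the z axis of medium_center and the z axis of medium_bay, either way round above 0.14 rad) or (contact force between the fingers and small_block below 0.01 N and height (world z) of small_center above 0.071 m and angle between the z axis of small_center and the z axis of small_bay, either way round above 0.14 rad)).
It fails at once if a block is dropped or thrown (faster than 0.6 m/s out of the fingers) ((contact force between the fingers and large_block below 0.01 N and linear speed of large_block above 0.6 m/s) or (contact force between the fingers and medium_block below 0.01 N and linear speed of medium_block above 0.6 m/s) or (contact force between the fingers and small_block below 0.01 N and linear speed of small_block above 0.6 m/s)).
It fails at once if the cup, the jar or the roll of tape is moved more than 25 mm (distance of any of copper_cup, jar, tape_roll from where it was at the start of the episode above 0.025 m).
It also fails if it takes over 70 s, if anything falls off the work surface, if the arm or the gripper's body presses on something with over 40 N, if the wrist force passes 120 N, or if a joint passes its speed limit or range.

### The arm

A 7-joint arm with a two-finger parallel gripper is mounted at the origin on a cart in front of the work surface, level with it; the furniture and walls round the work are solid. World frame = base frame: x ahead of the robot, y to its left, z up, the work surface at z = 0. Lengths are in m, angles in rad, forces in N, time in s.
With the tool pointing down it reaches from about 0.425 to 0.875 m from the base axis. Payload 4.7 kg.
Tool frame: the origin (TCP) lies between the finger pads; the fingertips stand nose_length ahead of it and the grasp point (between the pads) lies 8 mm behind it (nose_length is the distance from the TCP to the fingertips, in m); z points along the fingers, y is the direction in which the jaws open and shut (so a half turn about z gives the same grasp; the last joint's range is limited). The gripper opens to 87 mm and grips with 3 to 60 N. Pads are 19 mm wide; open, the fingers measure 117 mm over their backs; the gripper's body (75 mm by 190 mm) begins 51 mm behind the grasp point.
Start: joints at [-1.19, 0.321, -0.07, 1.45, 0.023, 1.371, -0.057], TCP at [0.233, 0.607, 0.234] pointing down, gripper open.
Joint ranges: [-2.86, 2.86], [-0.3, 2.09], [-1.38, 1.24], [0.06, 2.45], [-1.56, 4.7], [0.09, 2.05], [-2.69, 2.69]. Speed limits (rad/s): [2.57, 2.57, 3.14, 3.14, 3.14, 3.14, 3.14].

### API

Orientations are given as a unit quaternion [x, y, z, w].
In Python, from station import get_obs, get_image, camera_info, finish_job, nose_length gives the robot as it stands.
- The arm moves only by the tool apply_moves, never from a script. Its argument "motion" is a list of rows, each a list of 7 numbers: the turn, a rotation vector about the tool's x, y, z in units of 6 degrees (1.0 is 6 degrees), then the shift along the tool's x, y, z in units of 30 mm (1.0 is 30 mm), then the opening, from 0 (shut) to 1 (fully open). In form: [[rx, ry, rz, dx, dy, dz, hand], ...]. A call has 1 to 10 rows; each row shifts and turns the pose as measured when the row begins, along the tool's axes as they then stand; what a row does not reach is not made up. A row lasts 1/10 s, in which the tool goes at most 50 mm and 8.59 degrees, less where a joint would pass 70% of its speed; a pose out of reach is approached as far as the arm can. A call is refused whole if a number of a shift passes 1 or a number of a turn 1, either way. A call with a gripper value outside its range is refused whole. The fingers move at their own pace and stop on an object; the grip force is fixed at half the most. Time passes only in rows, so rows that do not move let the fingers close. It gives the time, the measured TCP pose, the force and the opening at its end, in the units of the state.
- get_obs(): the state, without advancing time (a new reading comes with each control period).
- get_image(name): name is "scene" or "top" or "wrist"; returns the picture (420x560x3 uint8, red, green, blue); there is no depth.
- camera_info(name): a dict with "camera_matrix" (3x3 intrinsics, pixels), "k1" (the pictures are not rectified: a ray, as slopes to the right and down, at radius r is drawn at 1 + k1 r^2 times it, then the intrinsics apply), "R" (3x3) and "t" (3): a world point X has camera coordinates R X + t. Camera axes: x right, y down, z forward; pixel columns grow to the right and rows downward; lengths in m; the calibration is good to about 2 mm. A picture is of the moment at which its call begins: read the wrist's pose just before it. camera_info takes no time and is no camera call; for the wrist camera it gives the pose at the moment of the call.
- finish_job(): hands the job in, once; it reports no verdict.
The state is a dict: "t": time; "qpos": joint angles; "dq": joint speeds; "joint_efforts": joint torques, N m; "ee_pos": TCP position; "orientation": TCP orientation; "ft_force": force on the tool from outside, world axes, zero at the start; "wrist_torque": the same for the moment, N m; "grip_width": finger opening in m.
Only numpy, scipy, OpenCV 4.12 (cv2) and the standard library are available. Lean on these libraries where they do the work, as an engineer would, in place of code of your own. Each camera call takes 0.05 s, during which the arm holds its last target. There are 200 camera calls.

## Working session

There is one attempt and no reset: what is moved stays moved. The work goes in short steps, Python scripts to look and compute and a tool call to move; the robot and the scene stay as the last step left them, time stands still between calls to the robot, and variables do not carry over. Pictures are saved under pics/ and viewed, about 8 in all and at most 12, crops included, and the job is handed in when it is done.

Besides the shell and the picture viewer there is one more tool, called after "Emit:" as a command line: name --pt "numbers of a row" for each row, then --argument value for the rest. apply_moves: Moves the arm, as the interface text tells. Its arguments: {"type":"object","properties":{"motion":{"type":"array","items":{"type":"array","items":{"type":"number"}}}},"required":["motion"]}

```bash
ls; mkdir -p pics
python3 - <<'E'
from station import *
import cv2
print(get_obs()); print(nose_length if not callable(nose_length) else nose_length())
for n in ("scene","top"):
    im=get_image(n); cv2.imwrite(f"pics/{n}0.png",im[:,:,::-1]); print(n,camera_info(n))
E
```

```text
pics
{'t': 0.0, 'qpos': array([-1.18990928,  0.32186603, -0.07010197,  1.45171015,  0.02259848,
        1.37081571, -0.056946  ]), 'dq': array([ 2.46546892e-04, -3.68656816e-04,  8.54107454e-05, -9.30091400e-04,
       -2.54706059e-03, -1.00907268e-03, -4.63195762e-04]), 'joint_efforts': array([ 8.68834468e-05, -4.91286564e+01, -4.04148744e-01, -3.12525237e+01,
       -6.40314817e-02,  4.34589351e-02,  1.79501649e-04]), 'ee_pos': array([0.23293781, 0.60623039, 0.23241606]), 'orientation': array([ 1.82366450e-01,  9.83230119e-01, -9.96515580e-04, -1.37051169e-04]), 'ft_force': array([ 0.97379491, -0.23237503, -0.53060157]), 'wrist_torque': array([ 0.0333255 , -0.00915735,  0.02850608]), 'grip_width': 0.08678101755698144}
0.011
scene {'camera_matrix': array([[458.29754663,   0.        , 286.46550244],
       [  0.        , 458.29754663, 202.29785909],
       [  0.        ,   0.        ,   1.        ]]), 'k1': -0.1057649994635667, 'R': array([[ 0.8638356 , -0.50341576,  0.01899035],
       [-0.27358802, -0.50044873, -0.82140165],
       [ 0.42301023,  0.70436045, -0.57003395]]), 't': array([-0.53382253,  0.09994175,  1.16776693])}
top {'camera_matrix': array([[446.83309173,   0.        , 285.82527443],
       [  0.        , 446.83309173, 212.7644653 ],
       [  0.        ,   0.        ,   1.        ]]), 'k1': -0.06974404736568163, 'R': array([[-0.01193232, -0.99990301,  0.00718292],
       [-0.99732666,  0.01138306, -0.07218002],
       [ 0.07209126, -0.008025  , -0.99736576]]), 't': array([-0.16650118,  0.50950772,  1.47304147])}
```

View pics/scene0.png

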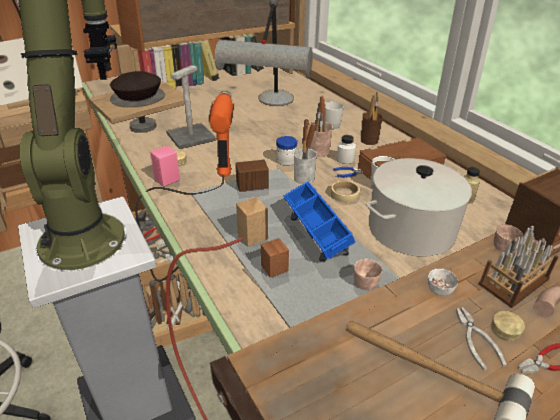

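View pics/top0.png

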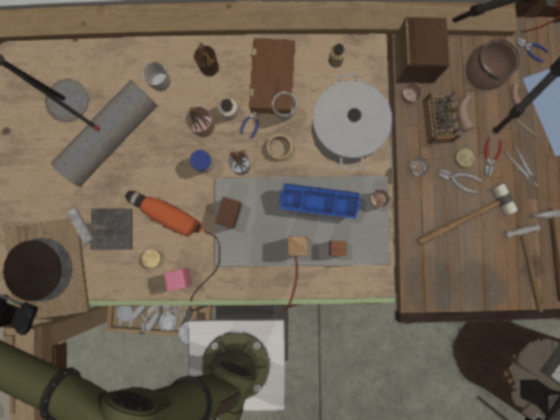

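The scene picture shows the dark brown block at (252,175), the oak at (252,222), the reddish at (275,258), the tote at (320,220), and the cup at (368,274). Two candidates for the medium block: oak at scene (252,222) and pink at (165,165). The oak one matches "light oak" on the mat; I'll confirm it in the crops.

```bash
cat > h.py <<'E'
import numpy as np, cv2
from scipy.spatial.transform import Rotation as Ro
def ray(ci,uv):
    K=ci["camera_matrix"]; k1=ci["k1"]
    p=cv2.undistortPoints(np.array(uv,float).reshape(-1,1,2),K,np.array([k1,0,0,0.])).reshape(-1,2)
    d=np.c_[p,np.ones(len(p))]@ci["R"]; return -ci["R"].T@ci["t"],d
def at_z(ci,uv,z):
    c,d=ray(ci,uv); z=np.broadcast_to(z,len(d)); return c+d*((z-c[2])/d[:,2])[:,None]
def proj(ci,X):
    X=np.atleast_2d(X)
    return cv2.projectPoints(X.astype(float),cv2.Rodrigues(ci["R"])[0],ci["t"],ci["camera_matrix"],np.array([ci["k1"],0,0,0.]))[0].reshape(-1,2)
E
python3 - <<'E'
from station import *
from h import *
ci=camera_info("top")
n=["large","medium","small","pink","tape","jar","cup"]
for a,p in zip(n,at_z(ci,[(229,212),(298,245),(338,247),(177,280),(279,147),(201,160),(378,199)],[.076,.106,.076,.106,.024,.077,.05])): print(a,p.round(3))
print(at_z(ci,[(284,186),(359,195),(357,217),(281,206)],[.14,.14,.1,.1]).round(3))
w=camera_info("wrist"); o=get_obs()
R=Ro.from_quat(o["orientation"]).as_matrix()
print("cam in tool",R.T@(-w["R"].T@w["t"]-o["ee_pos"]), (w["R"]@R).round(3), w["camera_matrix"],w["k1"])
im=cv2.imread("pics/scene0.png"); cv2.imwrite("pics/sc.png",cv2.resize(im[150:300,190:390],None,fx=4,fy=4,interpolation=cv2.INTER_CUBIC))
E
```

```text
large [0.508 0.011 0.076]
medium [ 0.4   -0.209  0.106]
small [ 0.392 -0.338  0.076]
pink [0.295 0.171 0.106]
tape [ 0.73  -0.152  0.024]
jar [0.678 0.101 0.077]
cup [ 0.547 -0.476  0.05 ]
[[ 0.582 -0.167  0.14 ]
 [ 0.551 -0.398  0.14 ]
 [ 0.486 -0.397  0.1  ]
 [ 0.523 -0.157  0.1  ]]
cam in tool [ 0.077139    0.00045887 -0.15089546] [[ 0.001  1.    -0.001]
 [-0.96   0.    -0.279]
 [-0.279  0.001  0.96 ]] [[301.59490867   0.         278.71753081]
 [  0.         301.59490867 212.07910374]
 [  0.           0.           1.        ]] -0.024210086331628956
```

View pics/sc.png

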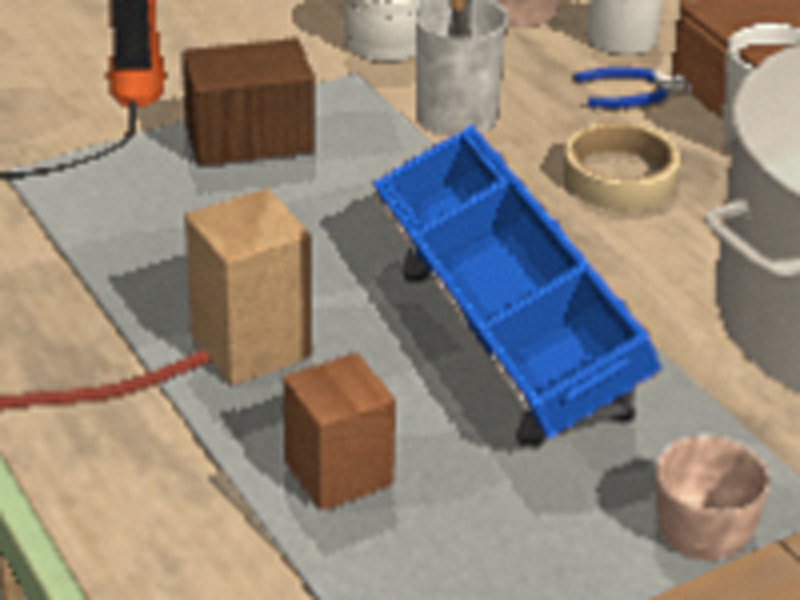

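The crop confirms it: the oak block on the mat is the medium one. The pink block is off the mat and isn't needed. The bays from far-left to near-right run small, large, medium. Next I raise the arm and swing it to a viewing pose over the mat.

Emit:
apply_moves --pt "0 0 0 0 0 -1 1" --pt "0 0 0 0 0 -1 1" --pt "0 0 0 0 0 -1 1" --pt "0 0 0 0 0 -1 1" --pt "0 0 0 0 0 -1 1" --pt "0 0 0 0 0 -1 1" --pt "0 0 0.45 -1 0 -0.5 1" --pt "0 0 0.45 -1 0 0 1" --pt "0 0 0.45 -1 0 0 1" --pt "0 0 0.45 -1 0 0 1"

```text
t: 1.1
ee_pos: [0.3402, 0.5551, 0.4254]
orientation: [0.273, 0.962, -0.008, -0.002]
ft_force: [-0.1, 0.4, -0.4]
grip_width: 0.0869
```

Emit:
apply_moves --pt "0 0 0.45 -1 0 0 1" --pt "0 0 0.45 -1 0 0 1" --pt "0 0 0.45 -1 0 0 1" --pt "0 0 0.45 -1 0 0 1" --pt "0 0 0.45 -1 0 0 1" --pt "0 0 0.45 -1 0 0 1" --pt "0 0 0.45 -1 0 0 1" --pt "0 0 0.45 -1 0 0 1" --pt "0 0 0.45 -1 0 0 1" --pt "0 0 0.45 -1 0 0 1"

```text
t: 2.1
ee_pos: [0.5672, 0.3231, 0.407]
orientation: [0.51, 0.86, -0.022, -0.002]
ft_force: [-0.2, 1.1, 0.1]
grip_width: 0.0868
```

Emit:
apply_moves --pt "0 0 0.45 -1 0 0 1" --pt "0 0 0.45 -1 0 0 1" --pt "0 0 0.45 -1 0 0 1" --pt "0 0 0.45 -1 0 0 1" --pt "0 0 0.45 -1 0 0 1" --pt "0 0 0.45 -1 0 0 1" --pt "0 0 0.45 -1 0 0 1" --pt "0 0 0.45 -1 0 0 1" --pt "0 0 0.45 -1 0 0 1" --pt "0 0 0.45 -1 0 0 1"

```text
t: 3.1
ee_pos: [0.6498, 0.0084, 0.396]
orientation: [0.713, 0.701, -0.035, -0.002]
ft_force: [-0.6, 0.5, 0.5]
grip_width: 0.0872
```

Emit:
apply_moves --pt "0 0 0.3 -0.8 -1 0.5 1" --pt "0 0 0.3 -0.8 -1 0.5 1" --pt "0 0 0.3 -0.8 -1 0.5 1" --pt "0 0 0.3 -0.8 -1 0.5 1" --pt "0 0 0.1 -0.5 -0.9 0 1" --pt "0 0 0 0 0 0 1"

```text
t: 3.7
ee_pos: [0.4798, -0.111, 0.3346]
orientation: [0.769, 0.637, -0.043, -0.004]
ft_force: [0.1, 0.6, 0.4]
grip_width: 0.087
```

Run:
```python
from station import *
from h import *
import pickle
o=get_obs(); ci=camera_info("wrist"); im=get_image("wrist"); o2=get_obs(); ci2=camera_info("wrist")
print(o["ee_pos"],o2["ee_pos"],o["qpos"].round(2))
pickle.dump((ci2,im),open("w1.pkl","wb"))
cv2.imwrite("pics/w1.png",cv2.resize(im[:,:,::-1],(800,600),interpolation=cv2.INTER_CUBIC))
```

```text
[ 0.47982138 -0.1109954   0.33459002] [ 0.48110074 -0.10999266  0.33403814] [-0.37 -0.02  0.5   1.64  0.07  1.58 -0.06]
```

View pics/w1.png

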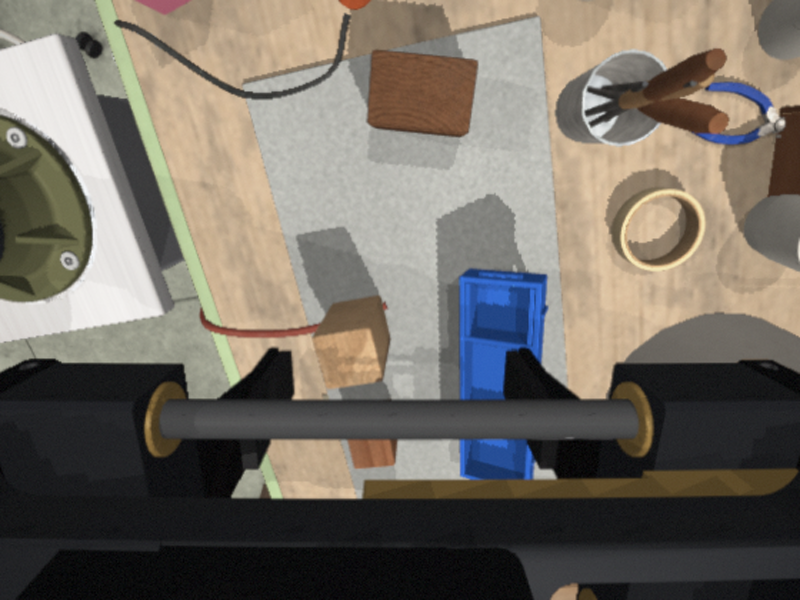

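The wrist view shows the large block's top at (422,92), the medium at (355,350) and the tote at (500,375), but the gripper hides the lower half. I'll move about 240 mm toward −y to clear the view.

Emit:
apply_moves --pt "0 0 0 -1 0.2 0 1" --pt "0 0 0 -1 0.2 0 1" --pt "0 0 0 -1 0.2 0 1" --pt "0 0 0 -1 0.2 0 1" --pt "0 0 0 -1 0.2 0 1" --pt "0 0 0 -1 0.2 0 1" --pt "0 0 0 -1 0.2 0 1" --pt "0 0 0 -1 0.2 0 1" --pt "0 0 0 -0.5 0.2 0 1" --pt "0 0 0 0 0 0 1"

```text
t: 4.75
ee_pos: [0.4978, -0.376, 0.3341]
orientation: [0.765, 0.642, -0.047, -0.007]
ft_force: [0.1, 0.1, -0.2]
grip_width: 0.0868
```

Run:
```python
from station import *
from h import *
import pickle
ci=camera_info("wrist"); im=get_image("wrist"); ci2=camera_info("wrist")
print(get_obs()["ee_pos"],abs(ci["t"]-ci2["t"]).max())
pickle.dump((ci,im),open("w2.pkl","wb"))
cv2.imwrite("pics/w2.png",cv2.resize(im[:330,130:430][:,:,::-1],None,fx=1.8,fy=1.8,interpolation=cv2.INTER_CUBIC))
```

```text
[ 0.49782884 -0.37475755  0.33390848] 0.0007758568874877136
```

View pics/w2.png

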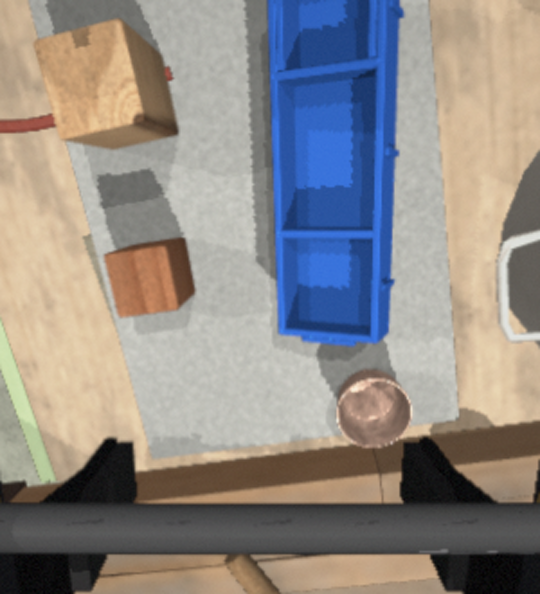

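The w2 crop shows the medium block at (105,85), the small at (150,277), the tote at (330,170) and the cup at (373,408), all clear of the gripper. I'll fit the tote and block poses by matching silhouettes across the views.

```bash
cat > fit.py <<'E'
from station import *
from h import *
import pickle, itertools
from scipy.optimize import minimize
V={"scene":(camera_info("scene"),cv2.imread("pics/scene0.png")),"top":(camera_info("top"),cv2.imread("pics/top0.png"))}
for n in("w1","w2"):
    ci,im=pickle.load(open(n+".pkl","rb")); V[n]=(ci,im[:,:,::-1].copy())
cube=np.array(list(itertools.product((-.5,.5),(-.5,.5),(0,1))))
S=4
def sil(ci,X):
    m=np.zeros((420*S,560*S),np.uint8); h=cv2.convexHull(((proj(ci,X)+.5)*S-.5).astype(np.float32)).astype(np.int32)
    cv2.fillConvexPoly(m,h,1); return cv2.resize(m.astype(np.float32),(560,420),interpolation=cv2.INTER_AREA)
def corners(p,size,tilt):  # p=x,y,z(underside centre),yaw
    R=Ro.from_euler("z",p[3])*Ro.from_euler("y",-tilt)
    return R.apply(cube*size)+p[:3]
def masks(views,p,size,tilt,blue):
    out=[]
    for n in views:
        ci,im=V[n]; s=sil(ci,corners(p,size,tilt)); b=(s>.5).astype(np.uint8)
        near=cv2.dilate(b,np.ones((25,25)))
        if blue:
            h=cv2.cvtColor(im,cv2.COLOR_BGR2HSV); m=((abs(h[...,0].astype(int)-110)<12)&(h[...,1]>140))&(near>0)
        else:
            g=np.where(near>0,cv2.GC_PR_BGD,cv2.GC_BGD).astype(np.uint8); g[cv2.dilate(b,np.ones((7,7)))>0]=cv2.GC_PR_FGD; g[cv2.erode(b,np.ones((7,7)))>0]=cv2.GC_FGD
            g[cv2.dilate(b,np.ones((15,15)))==0]=cv2.GC_BGD
            cv2.grabCut(im,g,None,np.zeros((1,65)),np.zeros((1,65)),6,cv2.GC_INIT_WITH_RECT*0+cv2.GC_INIT_WITH_MASK); m=(g==1)|(g==3)
        out.append(m.astype(np.float32))
    return out
def fit(name,views,p0,size,tilt=0,blue=False,fz=False,it=3):
    p=np.array(p0,float)
    for k in range(it if not blue else 2):
        M=masks(views,p,size,tilt,blue)
        f=lambda q:sum(np.abs(sil(V[n][0],corners([q[0],q[1],q[2] if not fz else p0[2],q[3]],size,tilt))-m).sum()/m.sum() for n,m in zip(views,M))
        r=minimize(f,p,method="Nelder-Mead",options=dict(initial_simplex=np.vstack([p]+[p+d for d in np.diag([.01,.01,.01,.15])]),xatol=1e-4,fatol=1e-4,maxiter=400)); p=r.x
        if fz:p[2]=p0[2]
    print(name,views,p.round(4),"yaw",np.degrees(p[3]).round(1),"err",round(r.fun,3)); return p
E
python3 - <<'E'
from fit import *
a=np.radians(23); t0=[.535,-.28,.08,-.13]
for v in (["scene","top","w2"],["scene","w2"],["scene","top"]): t=fit("tote",v,t0,(.08,.248,.033),a,True)
for v in (["scene","w1"],["scene","top","w1"]): fit("large",v,[.508,.011,.006,-.1],(.06,.09,.07),fz=True)
for v in (["scene","w2"],["scene","top","w2"]): fit("medium",v,[.4,-.209,.006,0],(.06,.06,.1),fz=True)
for v in (["scene","w2"],["scene","top","w2"]): fit("small",v,[.392,-.338,.006,0],(.05,.05,.07),fz=True)
E
```

```text
tote ['scene', 'top', 'w2'] [ 0.5491 -0.2807  0.0493 -0.1434] yaw -8.2 err 0.362
tote ['scene', 'w2'] [ 0.5484 -0.2796  0.0496 -0.1435] yaw -8.2 err 0.094
tote ['scene', 'top'] [ 0.5498 -0.281   0.0491 -0.1449] yaw -8.3 err 0.331
large ['scene', 'w1'] [0.5044 0.0107 0.006  0.0669] yaw 3.8 err 0.465
large ['scene', 'top', 'w1'] [0.5076 0.0186 0.006  1.2723] yaw 72.9 err 0.193
medium ['scene', 'w2'] [ 0.3954 -0.2059  0.006  -0.0589] yaw -3.4 err 0.162
medium ['scene', 'top', 'w2'] [ 0.3959 -0.2059  0.006  -0.0396] yaw -2.3 err 0.324
small ['scene', 'w2'] [ 0.3879 -0.3374  0.006  -0.0333] yaw -1.9 err 0.163
small ['scene', 'top', 'w2'] [ 0.3868 -0.3375  0.006  -0.0105] yaw -0.6 err 0.259
```

Run:
```python
from fit import *
L=fit("large",["scene","w1"],[.508,.018,.006,1.27],(.06,.09,.07),fz=True)
E2=[(i,j) for i in range(8) for j in range(i) if (abs(cube[i]-cube[j])>.1).sum()==1]
def draw(n,items,f=3):
    ci,im=V[n]; im=cv2.resize(im,None,fx=f,fy=f,interpolation=cv2.INTER_CUBIC)
    for p,s,a in items:
        q=((proj(ci,corners(p,s,a))+.5)*f-.5).astype(int)
        for i,j in E2: cv2.line(im,tuple(map(int,q[i])),tuple(map(int,q[j])),(0,255,0) if cube[i][2]+cube[j][2]==2 else (0,0,255),1)
    return im
it=[([.5485,-.2797,.0496,-.1434],(.08,.248,.033),np.radians(23)),([.3957,-.2059,.006,-.05],(.06,.06,.1),0),([.3875,-.3375,.006,-.025],(.05,.05,.07),0),(L,(.06,.09,.07),0)]
a=draw("w2",it)[0:600,400:1050+30]; b=draw("w1",it[3:])[60:360,720:1050]
c=np.zeros((600,800,3),np.uint8); c[:,:470]=a[:,:470]; c[:300,470:]=b
s=draw("scene",it)[480:780,720:1050]; c[300:,470:]=s
cv2.imwrite("pics/ov.png",c)
```

```text
large ['scene', 'w1'] [0.5079 0.0188 0.006  1.277 ] yaw 73.2 err 0.082
```

View pics/ov.png

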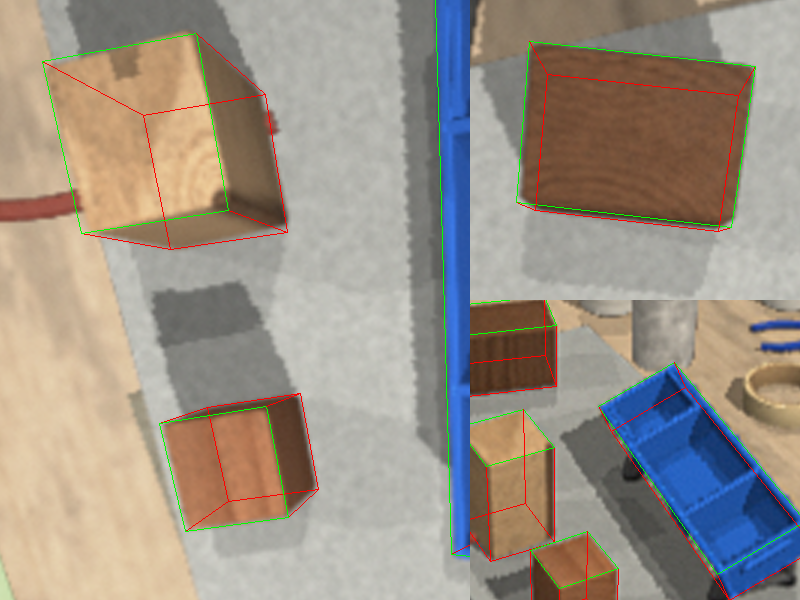

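The fitted outlines match the edges in all views: tote, medium and small in w2, large in w1, and scene at lower right. Now I work out the targets, and check whether the heat gun is too close to the large block's grasp.

```bash
cat > plan.py <<'E'
from station import *
from h import *
T0=np.array([.5485,-.2797,.0496]); YT=-.1434; TR=Ro.from_euler("z",YT)*Ro.from_euler("y",-np.radians(23))
bay={"medium":-.084,"large":.005,"small":.089}
def down(az): # tool z down, tool y along az
    y=np.array([np.cos(az),np.sin(az),0]); z=np.array([0,0,-1.]); return Ro.from_matrix(np.c_[np.cross(y,z),y,z])
def place(b,h,up=0.):
    y=TR.apply([1,0,0]); z=TR.apply([0,0,-1]); R=Ro.from_matrix(np.c_[np.cross(y,z),y,z])
    return T0+TR.apply([0,bay[b],.005+h-.008+up]),R
def to(pos,R,N=None,hand=1,show=True):
    o=get_obs(); p=o["ee_pos"].copy(); q=Ro.from_quat(o["orientation"]); pos=np.array(pos)
    rv=(q.inv()*R).as_rotvec(); d=q.inv().apply(pos-p)
    print("pose",p.round(4),"turn",(np.degrees(rv)/6).round(2),"shift",(d/.03).round(2),"F",o["ft_force"].round(1),"w",o["grip_width"].round(4),"q",o["qpos"].round(2))
    if not show:return
    N=N or int(np.ceil(max(abs(np.degrees(rv)).max()/5.7,abs(d).max()/.028,1)))
    for k in range(N):
        q1=q*Ro.from_rotvec(rv/N); s=q.inv().apply((pos-p)/(N-k)); print([*(np.degrees(rv/N)/6).round(2)]+[*(s/.03).round(2)]); q=q1; p=p+(pos-p)/(N-k)
E
python3 - <<'E'
from plan import *
import pickle
for b in bay:print(b,T0+TR.apply([0,bay[b],.005]),place(b,.054))
c=camera_info("scene"); print("gun foot",at_z(c,[(224,175)],0.),"gun foot top cam",at_z(camera_info("top"),[(200,232)],0.))
for z in(0.,.1,.2):print(at_z(camera_info("top"),[(200,232),(132,195),(190,208)],z).round(3).tolist())
to([.3875,-.3375,.18],down(np.radians(-2)))
E
```

```text
medium [ 0.53456204 -0.36255861  0.05420252] (array([ 0.51677289, -0.35999002,  0.09654575]), Rotation.from_matrix(array([[ 1.42909036e-01,  9.11056632e-01,  3.86720597e-01],
                            [ 9.89735827e-01, -1.31548461e-01, -5.58390089e-02],
                            [-2.77555756e-17,  3.90731128e-01, -9.20504853e-01]])))
large [ 0.54728094 -0.27447213  0.05420252] (array([ 0.52949179, -0.27190353,  0.09654575]), Rotation.from_matrix(array([[ 1.42909036e-01,  9.11056632e-01,  3.86720597e-01],
                            [ 9.89735827e-01, -1.31548461e-01, -5.58390089e-02],
                            [-2.77555756e-17,  3.90731128e-01, -9.20504853e-01]])))
small [ 0.5592853  -0.19133432  0.05420252] (array([ 0.54149615, -0.18876572,  0.09654575]), Rotation.from_matrix(array([[ 1.42909036e-01,  9.11056632e-01,  3.86720597e-01],
                            [ 9.89735827e-01, -1.31548461e-01, -5.58390089e-02],
                            [-2.77555756e-17,  3.90731128e-01, -9.20504853e-01]])))
gun foot [[0.4596237  0.12112361 0.        ]] gun foot top cam [[0.44710949 0.11790556 0.        ]]
[[0.447, 0.118, 0.0], [0.576, 0.352, 0.0], [0.529, 0.152, 0.0]]
[[0.444, 0.099, 0.1], [0.564, 0.318, 0.1], [0.52, 0.131, 0.1]]
[[0.441, 0.081, 0.2], [0.552, 0.284, 0.2], [0.512, 0.111, 0.2]]Traceback (most recent call last):
  File "<stdin>", line 6, in <module>
  File "plan.py", line 13, in to
    print("pose",p.round(4),"turn",(np.degrees(rv)/6).round(2),"shift",(d/.03).round(2),"F",o["ft_force"].round(1),"w",o["grip_width"].round(4),"q",o["qpos"].round(2))
                                                                                                                       ^^^^^^^^^^^^^^^^^^^^^
AttributeError: 'float' object has no attribute 'round'
```

```bash
sed -i 's/o\["grip_width"\].round(4)/round(float(o["grip_width"]),4)/' plan.py
python3 - <<'E'
from plan import *
to([.3875,-.3375,.15],down(np.radians(-2)))
E
```

```text
pose [ 0.4978 -0.3748  0.3339] turn [-0.72  0.55 -1.31] shift [ 0.98 -3.39  6.34] F [ 0.2  0.2 -0.3] w 0.0871 q [ 0.    0.31  0.73  1.35 -0.12  1.59  0.53]
[np.float64(-0.1), np.float64(0.08), np.float64(-0.19), np.float64(0.14), np.float64(-0.48), np.float64(0.91)]
[np.float64(-0.1), np.float64(0.08), np.float64(-0.19), np.float64(0.14), np.float64(-0.49), np.float64(0.9)]
[np.float64(-0.1), np.float64(0.08), np.float64(-0.19), np.float64(0.14), np.float64(-0.5), np.float64(0.9)]
[np.float64(-0.1), np.float64(0.08), np.float64(-0.19), np.float64(0.15), np.float64(-0.51), np.float64(0.89)]
[np.float64(-0.1), np.float64(0.08), np.float64(-0.19), np.float64(0.15), np.float64(-0.51), np.float64(0.89)]
[np.float64(-0.1), np.float64(0.08), np.float64(-0.19), np.float64(0.15), np.float64(-0.52), np.float64(0.88)]
[np.float64(-0.1), np.float64(0.08), np.float64(-0.19), np.float64(0.16), np.float64(-0.52), np.float64(0.88)]
```

Emit:
apply_moves --pt "-0.1 0.08 -0.2 0.15 -0.5 0.9 1" --pt "-0.1 0.08 -0.2 0.15 -0.5 0.9 1" --pt "-0.1 0.08 -0.2 0.15 -0.5 0.9 1" --pt "-0.1 0.08 -0.2 0.15 -0.5 0.9 1" --pt "-0.1 0.08 -0.2 0.15 -0.5 0.9 1" --pt "-0.1 0.08 -0.2 0.15 -0.5 0.9 1" --pt "-0.1 0.08 -0.1 0.15 -0.5 0.9 1" --pt "0 0 0 0 0 0 1" --pt "0 0 0 0 0 0 1"

```text
t: 5.7
ee_pos: [0.3925, -0.3231, 0.1383]
orientation: [0.711, 0.703, 0.004, -0.003]
ft_force: [-0.2, -0.2, -0.1]
grip_width: 0.0871
```

```bash
sed -i 's/print(\[\*(np.degrees(rv\/N).*(s\/.03).round(2)\])/print(*np.r_[np.degrees(rv\/N)\/6,s\/.03].round(2))/' plan.py
python3 - <<'E'
from plan import *
to([.3875,-.3375,.052],down(np.radians(-2)),show=False)
E
```

```text
pose [ 0.3925 -0.3231  0.1383] turn [ 0.01 -0.08  0.22] shift [-0.51 -0.16  2.87] F [-0.2 -0.2 -0.1] w 0.0871 q [-0.03  0.1   0.71  1.94 -0.08  1.13  0.7 ]
```

Emit:
apply_moves --pt "0 -0.08 0.2 -0.5 -0.15 0.3 1" --pt "0 0 0 0 0 0 1" --pt "0 0 0 0 0 0.6 1" --pt "0 0 0 0 0 0.7 1"

```text
t: 6.1
ee_pos: [0.396, -0.3432, 0.0957]
orientation: [0.718, 0.696, 0.002, 0.008]
ft_force: [1.4, -0.5, -0.7]
grip_width: 0.0872
```

Run:
```python
from plan import *
to([.3875,-.3375,.052],down(np.radians(-2)),show=False)
```

```text
pose [ 0.396  -0.3432  0.0957] turn [0.13 0.08 0.03] shift [ 0.19 -0.31  1.45] F [ 1.4 -0.5 -0.7] w 0.0872 q [ 0.01  0.18  0.72  1.96 -0.14  1.03  0.76]
```

Emit:
apply_moves --pt "0.1 0.08 0 0.2 -0.3 0 1" --pt "0 0 0 0 0 0 1" --pt "0 0 0 0 0 0.5 1" --pt "0 0 0 0 0 0 1"

```text
t: 6.5
ee_pos: [0.3882, -0.3377, 0.0809]
orientation: [0.718, 0.696, 0.0, 0.001]
ft_force: [0.4, 0.1, -0.4]
grip_width: 0.087
```

Run:
```python
from plan import *
to([.3875,-.3375,.052],down(np.radians(-2)),show=False)
```

```text
pose [ 0.3882 -0.3377  0.0809] turn [0.02 0.02 0.03] shift [ 0.01 -0.02  0.96] F [ 0.4  0.1 -0.4] w 0.087 q [ 0.01  0.2   0.71  1.98 -0.15  1.01  0.77]
```

Emit:
apply_moves --pt "0 0 0 0 0 0.5 1" --pt "0 0 0 0 0 0.45 1" --pt "0 0 0 0 0 0 1" --pt "0 0 0 0 0 0 0" --pt "0 0 0 0 0 0 0" --pt "0 0 0 0 0 0 0" --pt "0 0 0 0 0 0 0" --pt "0 0 0 0 0 0 0" --pt "0 0 0 0 0 0 0"

```text
t: 7.4
ee_pos: [0.3905, -0.3395, 0.0544]
orientation: [0.718, 0.696, 0.001, 0.004]
ft_force: [0.9, -0.6, -1.7]
grip_width: 0.0501
```

Run:
```python
from plan import *
to([.3875,-.3375,.052],down(np.radians(-2)),show=False)
```

```text
pose [ 0.3905 -0.3395  0.0544] turn [0.07 0.04 0.03] shift [ 0.07 -0.1   0.08] F [ 0.9 -0.6 -1.7] w 0.0501 q [ 0.03  0.24  0.7   2.   -0.19  0.95  0.8 ]
```

Emit:
apply_moves --pt "0 0 0 0 0 -0.5 0" --pt "0 0 0 0 0 -1 0" --pt "0 0 0 0 0 -1 0" --pt "0 0 0 0 0 -1 0" --pt "0 0 0 0 0 -0.7 0" --pt "0 0 0 0 0 0 0"

```text
t: 8.0
ee_pos: [0.3882, -0.3391, 0.1884]
orientation: [0.719, 0.695, 0.001, 0.004]
ft_force: [0.0, 0.8, -1.3]
grip_width: 0.0495
```

Run:
```python
from plan import *
p,R=place("small",.0564,.05); p=p-R.apply([.002,0,0]); print(p)
to(p,R,N=9)
```

```text
[ 0.52094618 -0.18781923  0.1447802 ]
pose [ 0.3882 -0.3391  0.1884] turn [-3.77 -0.17  1.03] shift [5.2  4.24 1.46] F [ 0.   0.8 -1.3] w 0.0495 q [-0.03  0.05  0.73  1.87 -0.04  1.22  0.67]
-0.42 -0.02 0.11 0.58 0.47 0.16
-0.42 -0.02 0.11 0.58 0.46 0.18
-0.42 -0.02 0.11 0.59 0.44 0.2
-0.42 -0.02 0.11 0.59 0.42 0.22
-0.42 -0.02 0.11 0.6 0.41 0.23
-0.42 -0.02 0.11 0.61 0.39 0.25
-0.42 -0.02 0.11 0.61 0.37 0.27
-0.42 -0.02 0.11 0.62 0.35 0.28
-0.42 -0.02 0.11 0.62 0.33 0.29
```

Emit:
apply_moves --pt "-0.4 0 0.1 0.58 0.5 0 0" --pt "-0.4 0 0.1 0.58 0.5 0.1 0" --pt "-0.4 0 0.1 0.6 0.45 0.15 0" --pt "-0.4 0 0.1 0.6 0.45 0.2 0" --pt "-0.4 0 0.1 0.6 0.4 0.2 0" --pt "-0.4 0 0.1 0.6 0.4 0.2 0" --pt "-0.4 0 0.1 0.6 0.4 0.25 0" --pt "-0.4 0 0.1 0.6 0.35 0.25 0" --pt "-0.4 0 0.1 0.6 0.35 0.25 0" --pt "0 0 0 0 0 0 0"

```text
t: 9.0
ee_pos: [0.5207, -0.1825, 0.1535]
orientation: [0.74, 0.644, 0.133, 0.139]
ft_force: [-0.5, 0.6, -2.1]
grip_width: 0.0499
```

```bash
cat >> plan.py <<'E'
def topl(b,h,up,off=0.,offy=0.,show=False):
    p,R=place(b,h,up); to(p-R.apply([off,offy,0]),R,show=show)
E
python3 -c "
from plan import *
topl('small',.0564,.05,.002)"
```

```text
pose [ 0.5207 -0.1825  0.1535] turn [-0.14 -0.18  0.01] shift [-0.18 -0.08  0.28] F [-0.5  0.6 -2.1] w 0.0499 q [-0.19 -0.11  0.52  2.13 -0.05  0.73  0.23]
```

Emit:
apply_moves --pt "-0.14 -0.18 0 -0.18 -0.08 0.3 0" --pt "0 0 0 0 0 0 0" --pt "0 0 0 0 0 0.5 0" --pt "0 0 0 0 0 0 0"

```text
t: 9.4
ee_pos: [0.5242, -0.1901, 0.1285]
orientation: [0.741, 0.642, 0.129, 0.149]
ft_force: [-1.2, 0.1, -1.7]
grip_width: 0.0498
```

```bash
python3 -c "
from plan import *
topl('small',.0564,.0,.002)"
```

```text
pose [ 0.5242 -0.1901  0.1285] turn [-0.05  0.    0.01] shift [0.06 0.11 1.12] F [-1.2  0.1 -1.7] w 0.0498 q [-0.19 -0.07  0.53  2.16 -0.06  0.66  0.25]
```

Emit:
apply_moves --pt "-0.05 0 0 0.06 0.11 0.3 0" --pt "0 0 0 0 0 0.2 0" --pt "0 0 0 0 0 0 0"

```text
t: 9.7
ee_pos: [0.5342, -0.191, 0.1167]
orientation: [0.741, 0.641, 0.13, 0.151]
ft_force: [-1.1, -0.2, -1.9]
grip_width: 0.0499
```

```bash
python3 -c "
from plan import *
topl('small',.0564,.0,.002)"
```

```text
pose [ 0.5342 -0.191   0.1167] turn [ 0.01  0.01 -0.01] shift [ 0.04 -0.05  0.63] F [-1.1 -0.2 -1.9] w 0.0499 q [-0.2  -0.03  0.54  2.16 -0.1   0.62  0.27]
```

Now at 19 mm above the floor with the force steady, so the block is inside the walls. I'll go down in small steps until it touches.

Emit:
apply_moves --pt "0 0 0 0.04 -0.05 0.2 0" --pt "0 0 0 0 0 0.2 0" --pt "0 0 0 0 0 0 0"

```text
t: 10.0
ee_pos: [0.5382, -0.1903, 0.1046]
orientation: [0.741, 0.641, 0.131, 0.151]
ft_force: [0.3, 0.1, -1.3]
grip_width: 0.0496
```

```bash
python3 -c "
from plan import *
topl('small',.0564,.0,.002)"
```

```text
pose [ 0.5382 -0.1903  0.1046] turn [ 0.01  0.01 -0.01] shift [ 0.   -0.01  0.21] F [ 0.3  0.1 -1.3] w 0.0496 q [-0.2  -0.01  0.54  2.16 -0.13  0.59  0.3 ]
```

Emit:
apply_moves --pt "0 0 0 0 0 0.15 0" --pt "0 0 0 0 0 0 0"

```text
t: 10.2
ee_pos: [0.5403, -0.1908, 0.1004]
orientation: [0.741, 0.641, 0.131, 0.152]
ft_force: [0.5, 0.1, -1.8]
grip_width: 0.0497
```

Emit:
apply_moves --pt "0 0 0 0 0 0.1 0" --pt "0 0 0 0 0 0 0"

```text
t: 10.4
ee_pos: [0.5411, -0.1912, 0.1]
orientation: [0.741, 0.641, 0.131, 0.151]
ft_force: [-0.0, -0.0, -1.4]
grip_width: 0.0496
```

```bash
python3 -c "
from plan import *
topl('small',.0564,.0,.002)"
```

```text
pose [ 0.5411 -0.1912  0.1   ] turn [ 0.01 -0.01 -0.02] shift [ 0.02 -0.04  0.03] F [-0.  -0.  -1.4] w 0.0496 q [-0.2   0.01  0.55  2.16 -0.16  0.59  0.32]
```

Emit:
apply_moves --pt "0 0 0 0 0 0.12 0" --pt "0 0 0 0 0 0 0"

```text
t: 10.6
ee_pos: [0.5425, -0.1918, 0.0994]
orientation: [0.741, 0.641, 0.132, 0.15]
ft_force: [-0.5, 0.1, -0.6]
grip_width: 0.0498
```

Emit:
apply_moves --pt "0 0 0 0 0 0.12 0" --pt "0 0 0 0 0 0 0"

```text
t: 10.8
ee_pos: [0.544, -0.1925, 0.0987]
orientation: [0.741, 0.64, 0.133, 0.149]
ft_force: [0.0, -0.4, -1.5]
grip_width: 0.0496
```

```bash
python3 -c "
from plan import *
topl('small',.0564,.0,.002)"
```

```text
pose [ 0.544  -0.1925  0.0987] turn [ 0.02 -0.05 -0.04] shift [ 0.04 -0.12 -0.05] F [ 0.  -0.4 -1.5] w 0.0496 q [-0.19  0.02  0.55  2.15 -0.18  0.58  0.34]
```

Emit:
apply_moves --pt "0 -0.05 -0.04 0.04 -0.15 0.08 0" --pt "0 0 0 0 0 0 0"

```text
t: 11.0
ee_pos: [0.5443, -0.1927, 0.0986]
orientation: [0.74, 0.64, 0.133, 0.155]
ft_force: [-0.7, -0.7, -1.7]
grip_width: 0.0498
```

Emit:
apply_moves --pt "0 0 0 0 -0.05 0.12 0" --pt "0 0 0 0 0 0 0"

```text
t: 11.2
ee_pos: [0.545, -0.1932, 0.0975]
orientation: [0.74, 0.64, 0.135, 0.155]
ft_force: [-1.2, 0.3, -2.7]
grip_width: 0.05
```

Run:
```python
from plan import *
topl('small',.0564,.0,.002)
im=get_image("scene"); cv2.imwrite("pics/p1.png",cv2.resize(im[120:300,220:420][:,:,::-1],None,fx=3.3,fy=3.3,interpolation=cv2.INTER_CUBIC))
```

```text
pose [ 0.545  -0.1932  0.0975] turn [ 0.12  0.   -0.01] shift [ 0.06 -0.14 -0.11] F [-1.2  0.3 -2.7] w 0.05 q [-0.2   0.02  0.55  2.16 -0.17  0.57  0.34]
```

View pics/p1.png

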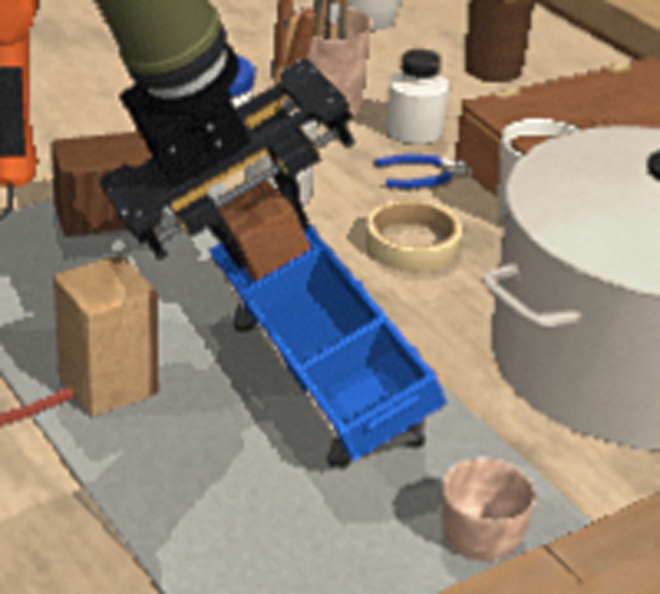

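The small block is inside the left bay and looks square to the floor. Fz still reads about the block's weight, so I'll push slightly further to confirm contact, and correct the uphill drift.

Emit:
apply_moves --pt "0.1 0 0 0.05 -0.2 0.2 0"

```text
t: 11.35
ee_pos: [0.5462, -0.1933, 0.0946]
orientation: [0.741, 0.64, 0.134, 0.155]
ft_force: [-16.3, 1.9, 44.0]
grip_width: 0.05
```

```bash
python3 -c "
from plan import *
topl('small',.0564,.0,.002)"
```

```text
pose [ 0.5462 -0.1933  0.0946] turn [ 0.12  0.01 -0.02] shift [ 0.06 -0.13 -0.21] F [-16.3   1.9  44. ] w 0.05 q [-0.2   0.03  0.55  2.16 -0.18  0.56  0.34]
```

Contact confirmed (44 N, square to the floor). Ease off a little and release.

Emit:
apply_moves --pt "0 0 0 0 0 -0.08 0" --pt "0 0 0 0 0 0 0"

```text
t: 11.55
ee_pos: [0.5452, -0.1931, 0.0965]
orientation: [0.74, 0.64, 0.134, 0.156]
ft_force: [-0.1, -0.6, -1.0]
grip_width: 0.0498
```

Emit:
apply_moves --pt "0 0 0 0 0 0 1" --pt "0 0 0 0 0 0 1" --pt "0 0 0 0 0 0 1" --pt "0 0 0 0 0 0 1"

```text
t: 11.95
ee_pos: [0.5455, -0.1926, 0.0949]
orientation: [0.74, 0.64, 0.134, 0.156]
ft_force: [0.1, 0.4, -0.5]
grip_width: 0.0743
```

Emit:
apply_moves --pt "0 0 0 0 0 -0.1 1" --pt "0 0 0 0 0 -0.5 1" --pt "0 0 0 0 0 -1 1" --pt "0 0 0 0 0 -1 1" --pt "0 0 0 0 0 -1 1" --pt "0 0 0 0 0 -0.5 1" --pt "0 0 0 0 0 0 1"

```text
t: 12.65
ee_pos: [0.4946, -0.1855, 0.2122]
orientation: [0.74, 0.64, 0.133, 0.157]
ft_force: [0.5, 1.3, -0.8]
grip_width: 0.0873
```

Run:
```python
from plan import *
to([.3955,-.206,.18],down(np.radians(-3)))
```

```text
pose [ 0.4946 -0.1855  0.2122] turn [ 3.94  0.22 -0.88] shift [-1.15 -3.33 -0.29] F [ 0.5  1.3 -0.8] w 0.0873 q [-0.17 -0.26  0.46  2.13  0.08  0.84  0.12]
0.79 0.04 -0.18 -0.23 -0.67 -0.06
0.79 0.04 -0.18 -0.22 -0.67 -0.0
0.79 0.04 -0.18 -0.21 -0.68 0.05
0.79 0.04 -0.18 -0.19 -0.67 0.11
0.79 0.04 -0.18 -0.18 -0.66 0.16
```

Emit:
apply_moves --pt "0.9 0.05 -0.2 0 0 0 1" --pt "0.9 0.05 -0.2 -0.2 -0.3 0 1" --pt "0.8 0.05 -0.2 -0.2 -0.7 0 1" --pt "0.8 0.05 -0.2 -0.2 -0.7 0.1 1" --pt "0.5 0.04 -0.1 -0.2 -0.7 0.2 1" --pt "0 0 0 -0.2 -0.5 0.2 1" --pt "0 0 0 0 0 0 1"

```text
t: 13.35
ee_pos: [0.4037, -0.2091, 0.1804]
orientation: [0.723, 0.691, -0.005, -0.007]
ft_force: [0.6, -0.4, -0.4]
grip_width: 0.0871
```

Run:
```python
from plan import *
to([.3955,-.206,.15],down(np.radians(-3)),show=False)
```

```text
pose [ 0.4037 -0.2091  0.1804] turn [-0.15 -0.02  0.07] shift [ 0.09 -0.26  1.02] F [ 0.6 -0.4 -0.4] w 0.0871 q [-0.16 -0.08  0.56  1.99  0.05  1.23  0.33]
```

Emit:
apply_moves --pt "-0.15 0 0.07 0.1 -0.3 0.5 1" --pt "0 0 0 0 0 0.5 1" --pt "0 0 0 0 0 0 1"

```text
t: 13.65
ee_pos: [0.3964, -0.2049, 0.1489]
orientation: [0.726, 0.688, 0.002, -0.0]
ft_force: [0.1, 0.4, 0.3]
grip_width: 0.0868
```

Run:
```python
from plan import *
to([.3955,-.206,.072],down(np.radians(-3)),show=False)
```

```text
pose [ 0.3964 -0.2049  0.1489] turn [ 0.02 -0.02 -0.  ] shift [-0.05 -0.03  2.56] F [0.1 0.4 0.3] w 0.0868 q [-0.16 -0.08  0.56  2.06  0.04  1.15  0.33]
```

Emit:
apply_moves --pt "0 0 0 -0.05 -0.05 0.8 1" --pt "0 0 0 0 -0.02 0.9 1" --pt "0 0 0 0 -0.02 0.8 1" --pt "0 0 0 0 0 0 1"

```text
t: 14.05
ee_pos: [0.3987, -0.2058, 0.0742]
orientation: [0.725, 0.689, 0.003, 0.003]
ft_force: [-0.1, 0.4, -0.2]
grip_width: 0.0873
```

Run:
```python
from plan import *
to([.3955,-.206,.072],down(np.radians(-3)),show=False)
```

```text
pose [ 0.3987 -0.2058  0.0742] turn [ 0.08 -0.01  0.02] shift [-0.01 -0.11  0.07] F [-0.1  0.4 -0.2] w 0.0873 q [-0.15  0.03  0.59  2.14 -0.02  0.97  0.39]
```

Emit:
apply_moves --pt "0.08 0 0 0 -0.12 0 1" --pt "0 0 0 0 0 0 0" --pt "0 0 0 0 0 0 0" --pt "0 0 0 0 0 0 0" --pt "0 0 0 0 0 0 0" --pt "0 0 0 0 0 0 0"

```text
t: 14.65
ee_pos: [0.3983, -0.2065, 0.0791]
orientation: [0.725, 0.689, 0.002, 0.002]
ft_force: [-0.2, -0.8, -3.5]
grip_width: 0.0606
```

Run:
```python
from plan import *
to([.3955,-.206,.072],down(np.radians(-3)),show=False)
```

```text
pose [ 0.3983 -0.2065  0.0791] turn [0.05 0.   0.02] shift [ 0.01 -0.1   0.24] F [-0.2 -0.8 -3.5] w 0.0606 q [-0.15  0.02  0.58  2.13 -0.02  0.99  0.39]
```

Emit:
apply_moves --pt "0 0 0 0 0 -0.5 0" --pt "0 0 0 0 0 -1 0" --pt "0 0 0 0 0 -1 0" --pt "0 0 0 0 0 -1 0" --pt "0 0 0 0 0 -0.6 0" --pt "0 0 0 0 0 0 0"

```text
t: 15.25
ee_pos: [0.395, -0.2052, 0.2032]
orientation: [0.725, 0.689, 0.0, -0.001]
ft_force: [-0.0, -0.2, -3.5]
grip_width: 0.0604
```

```bash
python3 -c "
from plan import *
topl('medium',.076,.05,.0005,show=True)"
```

```text
pose [ 0.395  -0.2052  0.2032] turn [-3.84 -0.19  0.87] shift [-4.88  3.38  1.34] F [-0.  -0.2 -3.5] w 0.0604 q [-0.17 -0.14  0.55  1.99  0.07  1.27  0.3 ]
-0.64 -0.03 0.14 -0.81 0.56 0.22
-0.64 -0.03 0.14 -0.8 0.56 0.26
-0.64 -0.03 0.14 -0.79 0.55 0.3
-0.64 -0.03 0.14 -0.79 0.54 0.34
-0.64 -0.03 0.14 -0.78 0.53 0.38
-0.64 -0.03 0.14 -0.77 0.52 0.42
```

Emit:
apply_moves --pt "-0.3 0 0.14 -0.8 0.6 0 0" --pt "-0.6 0 0.14 -0.8 0.6 0.1 0" --pt "-0.7 0 0.14 -0.8 0.6 0.2 0" --pt "-0.7 0 0.14 -0.8 0.55 0.3 0" --pt "-0.7 -0.1 0.14 -0.8 0.5 0.3 0" --pt "-0.7 -0.1 0.14 -0.7 0.5 0.3 0" --pt "0 0 0 0 0 0 0" --pt "0 0 0 0 0 0 0"

```text
t: 16.05
ee_pos: [0.4854, -0.356, 0.1665]
orientation: [0.743, 0.642, 0.124, 0.145]
ft_force: [-0.4, 0.3, -3.1]
grip_width: 0.0599
```

```bash
python3 -c "
from plan import *
topl('medium',.076,.05,.0005)"
```

```text
pose [ 0.4854 -0.356   0.1665] turn [-0.17  0.02 -0.02] shift [0.   0.06 0.16] F [-0.4  0.3 -3.1] w 0.0599 q [-0.04  0.04  0.77  1.99 -0.32  0.83  0.76]
```

Emit:
apply_moves --pt "-0.17 0 0 0 0.06 0.4 0" --pt "0 0 0 0 0 0.4 0" --pt "0 0 0 0 0 0 0" --pt "0 0 0 0 0 0 0"

```text
t: 16.45
ee_pos: [0.4973, -0.3575, 0.1457]
orientation: [0.741, 0.641, 0.13, 0.153]
ft_force: [-0.4, -0.0, -0.2]
grip_width: 0.061
```

```bash
python3 -c "
from plan import *
topl('medium',.076,.0,.0005)"
```

```text
pose [ 0.4973 -0.3575  0.1457] turn [0.02 0.03 0.  ] shift [-0.   -0.04  1.03] F [-0.4 -0.  -0.2] w 0.061 q [-0.03  0.08  0.77  2.   -0.4   0.77  0.82]
```

Emit:
apply_moves --pt "0 0 0 0 -0.04 0.3 0" --pt "0 0 0 0 0 0.3 0" --pt "0 0 0 0 0 0 0"

```text
t: 16.75
ee_pos: [0.5049, -0.357, 0.1276]
orientation: [0.74, 0.642, 0.13, 0.153]
ft_force: [1.2, -1.1, -2.6]
grip_width: 0.0611
```

```bash
python3 -c "
from plan import *
topl('medium',.076,.0,.0005)"
```

```text
pose [ 0.5049 -0.357   0.1276] turn [0.03 0.03 0.02] shift [-0.06 -0.03  0.38] F [ 1.2 -1.1 -2.6] w 0.0611 q [-0.02  0.13  0.76  2.01 -0.45  0.74  0.87]
```

Emit:
apply_moves --pt "0 0 0 -0.06 -0.03 0.25 0" --pt "0 0 0 0 0 0.15 0" --pt "0 0 0 0 0 0 0"

```text
t: 17.05
ee_pos: [0.5066, -0.3598, 0.1178]
orientation: [0.739, 0.643, 0.131, 0.151]
ft_force: [-0.1, -0.4, -2.4]
grip_width: 0.0597
```

Emit:
apply_moves --pt "0 0 0 0 0 0.1 0"

```text
t: 17.15
ee_pos: [0.5069, -0.36, 0.117]
orientation: [0.739, 0.643, 0.132, 0.149]
ft_force: [-25.3, 12.4, 36.0]
grip_width: 0.0597
```

```bash
python3 -c "
from plan import *
topl('medium',.076,.0,.0005)"
```

```text
pose [ 0.5069 -0.36    0.117 ] turn [ 0.   -0.05  0.04] shift [0.03 0.03 0.02] F [-25.3  12.4  36. ] w 0.0597 q [-0.    0.16  0.75  2.   -0.5   0.74  0.92]
```

Contact at about the expected height, but there's some side force. I'll look before letting go.

Run:
```python
from plan import *
im=get_image("scene"); im2=get_image("scene")
print(get_obs()["ft_force"])
cv2.imwrite("pics/p2.png",cv2.resize(im[140:280,240:420][:,:,::-1],None,fx=4.2,fy=4.2,interpolation=cv2.INTER_CUBIC))
```

```text
[-16.98787181   8.92253259  23.26132399]
```

View pics/p2.png

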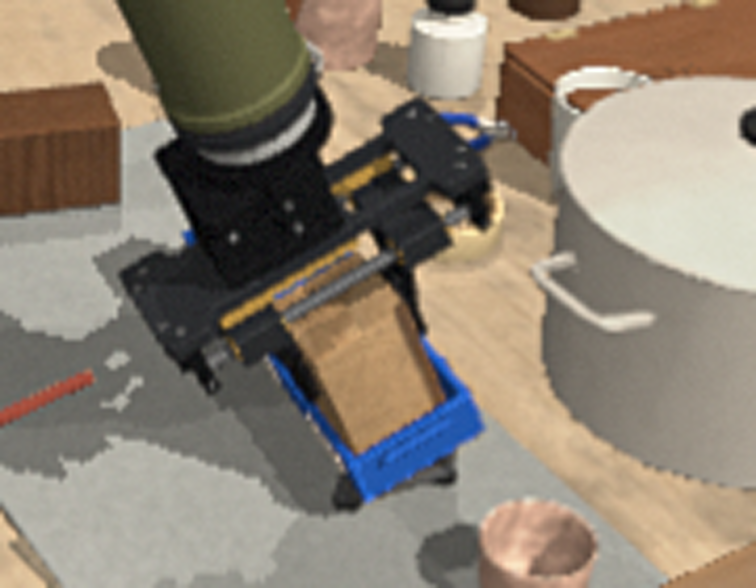

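The block is inside the right bay and close to its right wall. I'll lift slightly, shift 3 mm left and 1 mm downslope, and set it down again.

Emit:
apply_moves --pt "0 -0.05 0 0.1 -0.05 -0.2 0" --pt "0 0 0 0.05 0 0 0"

```text
t: 17.45
ee_pos: [0.5036, -0.3573, 0.1222]
orientation: [0.74, 0.642, 0.13, 0.153]
ft_force: [-2.2, -3.4, -1.1]
grip_width: 0.0598
```

```bash
python3 -c "
from plan import *
topl('medium',.076,.0,.0005)"
```

```text
pose [ 0.5036 -0.3573  0.1222] turn [0.02 0.03 0.02] shift [-0.04  0.08  0.23] F [-2.2 -3.4 -1.1] w 0.0598 q [-0.02  0.13  0.76  2.01 -0.46  0.73  0.88]
```

Emit:
apply_moves --pt "0 0 0 0 0.04 0.2 0" --pt "0 0 0 0 0 0.1 0"

```text
t: 17.65
ee_pos: [0.5074, -0.3589, 0.1158]
orientation: [0.74, 0.642, 0.13, 0.152]
ft_force: [-25.8, 8.9, 36.4]
grip_width: 0.0603
```

Emit:
apply_moves --pt "0 0 0 0.02 0 0.1 0"

```text
t: 17.75
ee_pos: [0.5076, -0.3591, 0.1152]
orientation: [0.739, 0.643, 0.131, 0.151]
ft_force: [-25.8, 10.4, 35.3]
grip_width: 0.06
```

```bash
python3 -c "
from plan import *
topl('medium',.076,.0,.0005)"
```

```text
pose [ 0.5076 -0.3591  0.1152] turn [ 0.01 -0.02  0.03] shift [-0.    0.04 -0.04] F [-25.8  10.4  35.3] w 0.06 q [-0.    0.16  0.75  2.01 -0.5   0.73  0.91]
```

The force is the same apart from friction, and the height now agrees with the floor. Ease off and release.

Emit:
apply_moves --pt "0 0 0 0 0 -0.05 0" --pt "0 0 0 0 0 0 1" --pt "0 0 0 0 0 0 1" --pt "0 0 0 0 0 0 1" --pt "0 0 0 0 0 0 1" --pt "0 0 0 0 0 0 1"

```text
t: 18.35
ee_pos: [0.5083, -0.3559, 0.1133]
orientation: [0.739, 0.644, 0.132, 0.148]
ft_force: [-0.3, 1.1, -0.1]
grip_width: 0.0854
```

```bash
python3 -c "
from plan import *
topl('medium',.076,.0,.0005)"
```

```text
pose [ 0.5083 -0.3559  0.1133] turn [-0.02 -0.06  0.06] shift [-0.11  0.06 -0.1 ] F [-0.3  1.1 -0.1] w 0.0854 q [-0.    0.16  0.75  2.01 -0.5   0.74  0.91]
```

Emit:
apply_moves --pt "0 0 0 -0.05 0 -0.5 1" --pt "0 0 0 0 0 -1 1" --pt "0 0 0 0 0 -1 1" --pt "0 0 0 0 0 -1 1" --pt "0 0 0 0 0 -1 1" --pt "0.5 0 0 0 0 -1 1" --pt "0.9 0 -0.3 0.7 0.7 -0.6 1" --pt "0.9 0 -0.3 1 0.7 -0.6 1" --pt "0.9 0 -0.3 1 0.5 -0.3 1" --pt "0.9 0 -0.3 1 0.5 0 1"

```text
t: 19.35
ee_pos: [0.5056, -0.2469, 0.3332]
orientation: [0.716, 0.698, -0.018, -0.01]
ft_force: [-0.0, -0.9, -0.8]
grip_width: 0.0872
```

Emit:
apply_moves --pt "0 0 -0.3 1 0 0 1" --pt "0 0 -0.3 1 0 0 1" --pt "0 0 -0.3 1 0 0 1" --pt "0 0 -0.3 1 0 0 1" --pt "0 0 -0.3 1 0 0 1" --pt "0 0 -0.3 1 0 0 1" --pt "0 0 0 0.5 0 0 1" --pt "0 0 0 0 0 0 1"

```text
t: 20.15
ee_pos: [0.4981, -0.0342, 0.3245]
orientation: [0.636, 0.771, -0.022, -0.015]
ft_force: [-0.2, -0.4, -0.3]
grip_width: 0.0869
```

Run:
```python
from plan import *
import pickle
ci=camera_info("wrist"); im=get_image("wrist"); ci2=camera_info("wrist")
pickle.dump((ci,im),open("w3.pkl","wb")); print(abs(ci["t"]-ci2["t"]).max())
to([.508,.0188,.2],down(np.radians(73)),show=False)
cv2.imwrite("pics/w3.png",cv2.resize(im[:300,:][:,:,::-1],None,fx=1.4,fy=1.4,interpolation=cv2.INTER_CUBIC))
```

```text
0.0007053856617409704
pose [ 0.4983 -0.0354  0.3245] turn [ -0.48  -0.23 -10.36] shift [1.73 0.88 4.1 ] F [-0.3  0.2 -0.2] w 0.0869 q [-0.4  -0.    0.41  1.64  0.02  1.55  0.2 ]
```

View pics/w3.png

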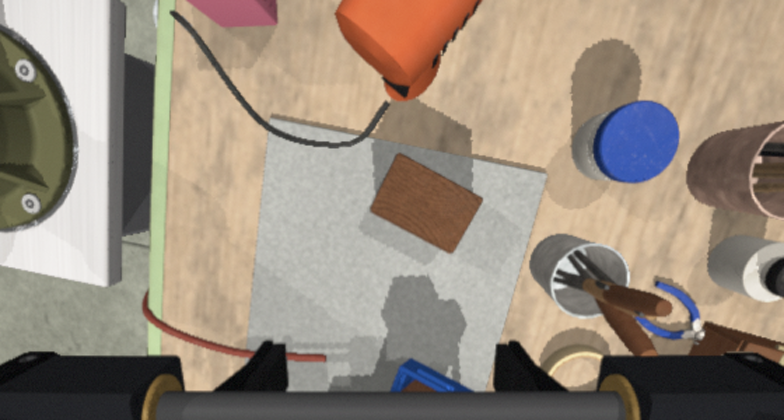

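w3 shows the large block top at (427,203), the heat gun foot at (405,90) and the can at (580,275). I'll measure the gun's nearest points against the gripper body's footprint at the grasp.

Run:
```python
from fit import *
ci,im=pickle.load(open("w3.pkl","rb")); V["w3"]=(ci,im[:,:,::-1].copy())
for z in(.0,.06,.12,.18):print(z,at_z(ci,np.array([(405,95),(437,80),(440,60),(478,0),(345,20)])/1.4,z).round(3)[:,:2].tolist(), "scene",at_z(V["scene"][0],[(224,175),(232,150),(233,120),(212,120),(233,100)],z).round(3)[:,:2].tolist())
fit("large",["w3"],[.508,.0188,.006,1.277],(.06,.09,.07),fz=True)
```

```text
0.0 [[0.467, 0.118], [0.496, 0.138], [0.495, 0.156], [0.519, 0.215], [0.394, 0.175]] scene [[0.46, 0.121], [0.551, 0.261], [0.658, 0.485], [0.586, 0.524], [0.743, 0.671]]
0.06 [[0.47, 0.109], [0.495, 0.126], [0.494, 0.142], [0.516, 0.193], [0.406, 0.158]] scene [[0.423, 0.029], [0.507, 0.158], [0.605, 0.364], [0.539, 0.4], [0.684, 0.536]]
0.12 [[0.473, 0.099], [0.495, 0.114], [0.494, 0.128], [0.512, 0.172], [0.419, 0.142]] scene [[0.386, -0.063], [0.463, 0.055], [0.553, 0.243], [0.492, 0.276], [0.625, 0.4]]
0.18 [[0.476, 0.09], [0.494, 0.102], [0.493, 0.114], [0.509, 0.15], [0.431, 0.125]] scene [[0.349, -0.155], [0.419, -0.049], [0.5, 0.122], [0.445, 0.152], [0.565, 0.265]]
large ['w3'] [0.5072 0.0187 0.006  1.2836] yaw 73.5 err 0.027
```

The gun's right edge at 0.12–0.18 m height is about (0.50, 0.12), which is right at the corner of the gripper body for a centred grasp. I'll grasp 22 mm off-centre, away from the gun: TCP (0.5283, 0.0125), jaws at 73.5°.

Emit:
apply_moves --pt "-0.05 0 -1 0 0 0 1" --pt "-0.05 0 -1 0 0 0 1" --pt "-0.05 0 -1 0 0 0 1" --pt "-0.05 0 -1 0 0 0 1" --pt "-0.05 0 -1 0 0 0 1" --pt "-0.05 0 -1 0 0 0 1" --pt "-0.05 0 -1 0 0 0 1" --pt "-0.05 0 -1 0 0 0 1" --pt "-0.05 0 -1 0 0 0 1" --pt "0 0 -1 0 0 0 1"

```text
t: 21.2
ee_pos: [0.4999, -0.0538, 0.3243]
orientation: [0.158, 0.987, 0.004, -0.007]
ft_force: [-0.2, 1.0, 0.3]
grip_width: 0.0871
```

```bash
python3 -c "
from plan import *
to([.5283,.0125,.2],down(np.radians(73.5)))"
```

```text
pose [ 0.4999 -0.0538  0.3243] turn [ 0.05 -0.14 -0.28] shift [-0.27  2.38  4.15] F [-0.2  1.   0.3] w 0.0871 q [-0.39 -0.03  0.44  1.66  0.    1.52  1.31]
0.01 -0.03 -0.06 -0.05 0.48 0.83
0.01 -0.03 -0.06 -0.05 0.48 0.83
0.01 -0.03 -0.06 -0.05 0.48 0.83
0.01 -0.03 -0.06 -0.06 0.48 0.83
0.01 -0.03 -0.06 -0.06 0.48 0.83
```

Emit:
apply_moves --pt "0 -0.03 -0.06 -0.05 0.6 0.8 1" --pt "0 -0.03 -0.06 -0.05 0.6 0.8 1" --pt "0 -0.03 -0.06 -0.05 0.6 0.8 1" --pt "0 -0.03 -0.06 -0.05 0.6 0.8 1" --pt "0 0 0 0 0 0.8 1" --pt "0 0 0 0 0 0 1"

```text
t: 21.8
ee_pos: [0.531, 0.0025, 0.2023]
orientation: [0.153, 0.988, 0.001, 0.003]
ft_force: [-0.7, -0.7, 0.4]
grip_width: 0.0869
```

```bash
python3 -c "
from plan import *
to([.5283,.0125,.052],down(np.radians(73.5)),show=False)"
```

```text
pose [0.531  0.0025 0.2023] turn [ 0.03  0.05 -0.18] shift [0.21 0.27 5.01] F [-0.7 -0.7  0.4] w 0.0869 q [-0.43  0.08  0.4   1.81 -0.03  1.26  1.24]
```

Emit:
apply_moves --pt "0 0.05 -0.18 0.2 0.3 0.8 1" --pt "0 0 0 0 0 0.9 1" --pt "0 0 0 0 0 0.9 1" --pt "0 0 0 0 0 0.7 1" --pt "0 0 0 0 0 0 1"

```text
t: 22.3
ee_pos: [0.5338, 0.0058, 0.107]
orientation: [0.148, 0.989, 0.002, 0.005]
ft_force: [-0.8, -0.5, -0.6]
grip_width: 0.087
```

```bash
python3 -c "
from plan import *
to([.5283,.0125,.052],down(np.radians(73.5)),show=False)"
```

```text
pose [0.5338 0.0058 0.107 ] turn [ 0.05  0.1  -0.1 ] shift [0.26 0.15 1.83] F [-0.8 -0.5 -0.6] w 0.087 q [-0.42  0.17  0.4   1.91 -0.08  1.06  1.28]
```

Emit:
apply_moves --pt "0.05 0.1 -0.1 0.3 0.2 0.1 1" --pt "0 0 0 0.03 0.02 0.6 1" --pt "0 0 0 0.03 0.02 0.6 1"

```text
t: 22.6
ee_pos: [0.5307, 0.0151, 0.0744]
orientation: [0.145, 0.989, 0.001, 0.005]
ft_force: [0.2, -0.0, 0.7]
grip_width: 0.087
```

```bash
python3 -c "
from plan import *
to([.5283,.0125,.052],down(np.radians(73.5)),show=False)"
```

```text
pose [0.5307 0.0151 0.0744] turn [ 0.04  0.09 -0.02] shift [ 0.06 -0.11  0.75] F [ 0.2 -0.   0.7] w 0.087 q [-0.43  0.21  0.38  1.95 -0.09  0.99  1.28]
```

Emit:
apply_moves --pt "0.04 0.1 0 0.1 -0.1 0.5 1" --pt "0 0 0 0 0 0.3 1" --pt "0 0 0 0 0 0 1"

```text
t: 22.9
ee_pos: [0.5276, 0.0138, 0.0511]
orientation: [0.144, 0.99, 0.0, -0.001]
ft_force: [-0.0, 0.1, -0.3]
grip_width: 0.087
```

```bash
python3 -c "
from plan import *
to([.5283,.0125,.052],down(np.radians(73.5)),show=False)"
```

```text
pose [0.5276 0.0138 0.0511] turn [ 0.01 -0.01 -0.01] shift [-0.03 -0.04 -0.03] F [-0.   0.1 -0.3] w 0.087 q [-0.42  0.24  0.38  1.96 -0.11  0.96  1.3 ]
```

Aligned, no contact. Close.

Emit:
apply_moves --pt "0 0 0 0 0 0 0" --pt "0 0 0 0 0 0 0" --pt "0 0 0 0 0 0 0" --pt "0 0 0 0 0 0 0" --pt "0 0 0 0 0 0 0"

```text
t: 23.4
ee_pos: [0.5295, 0.0136, 0.0536]
orientation: [0.144, 0.99, 0.001, 0.001]
ft_force: [0.2, -0.6, -2.0]
grip_width: 0.0599
```

Emit:
apply_moves --pt "0 0 0 -0.1 -0.1 -0.3 0" --pt "0 0 0 -0.2 -0.3 -0.6 0" --pt "0 0 0 -0.2 -0.3 -0.8 0" --pt "0 0 0 -0.2 -0.5 -0.8 0" --pt "0 0 0 -0.2 -0.8 -0.8 0" --pt "0 0 0 -0.2 -0.8 -0.6 0" --pt "0 0 0 0 0 0 0"

```text
t: 24.1
ee_pos: [0.536, -0.0808, 0.1763]
orientation: [0.143, 0.99, -0.0, -0.0]
ft_force: [0.0, 0.1, -2.7]
grip_width: 0.0597
```

Run:
```python
from plan import *
topl('large',.053,.06,.022)
im=get_image("scene"); cv2.imwrite("pics/p3.png",cv2.resize(im[120:270,220:400][:,:,::-1],None,fx=4,fy=4,interpolation=cv2.INTER_CUBIC))
```

```text
pose [ 0.536  -0.0808  0.1763] turn [-3.16 -2.73 13.43] shift [-0.94 -7.01  0.85] F [ 0.   0.1 -2.7] w 0.0597 q [-0.32  0.13  0.46  1.81 -0.06  1.21  1.44]
```

View pics/p3.png

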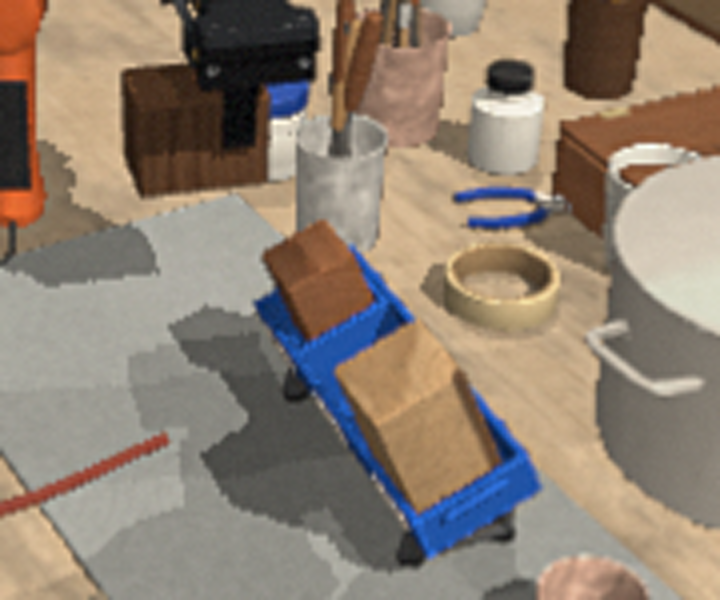

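The large block is held level at the camera's left. In p3 the small block (318,278) and medium block (430,415) sit flat in their bays. Placing with this off-centre grip would bring the gripper body close over the medium block. So I'll set the large block down on the free mat at about (0.41, −0.25), aligned with the tote, and re-grip it centrally.

```bash
python3 -c "
from plan import *
to([.45,-.17,.22],down(np.radians(20)),N=10)"
```

```text
pose [ 0.5357 -0.0784  0.175 ] turn [-0.   -0.02  8.94] shift [ 1.88 -3.73 -1.5 ] F [-0.5 -0.5 -1.8] w 0.0599 q [-0.33  0.13  0.46  1.81 -0.06  1.21  1.44]
-0.0 -0.0 0.89 0.19 -0.37 -0.15
-0.0 -0.0 0.89 0.15 -0.39 -0.15
-0.0 -0.0 0.89 0.12 -0.4 -0.15
-0.0 -0.0 0.89 0.08 -0.41 -0.15
-0.0 -0.0 0.89 0.04 -0.42 -0.15
-0.0 -0.0 0.89 -0.0 -0.42 -0.15
-0.0 -0.0 0.89 -0.04 -0.42 -0.15
-0.0 -0.0 0.89 -0.08 -0.41 -0.15
-0.0 -0.0 0.89 -0.12 -0.4 -0.15
-0.0 -0.0 0.89 -0.15 -0.39 -0.15
```

Emit:
apply_moves --pt "0 0 0.5 0.2 -0.2 -0.4 0" --pt "0 0 0.9 0.2 -0.35 -0.4 0" --pt "0 0 0.9 0.15 -0.4 -0.4 0" --pt "0 0 0.9 0.1 -0.4 -0.2 0" --pt "0 0 0.9 0.05 -0.4 -0.1 0" --pt "0 0 0.9 0 -0.4 0 0" --pt "0 0 0.9 -0.05 -0.4 0 0" --pt "0 0 0.9 -0.1 -0.4 0 0" --pt "0 0 0.9 -0.1 -0.4 0 0" --pt "0 0 0.9 -0.15 -0.4 0 0"

```text
t: 25.15
ee_pos: [0.4465, -0.1528, 0.2147]
orientation: [0.567, 0.823, -0.001, -0.009]
ft_force: [0.3, -0.4, -2.5]
grip_width: 0.06
```

```bash
python3 -c "
from plan import *
to([.407,-.2713,.15],down(np.radians(-8)))"
```

```text
pose [ 0.4465 -0.1528  0.2147] turn [-0.15 -0.09  4.81] shift [-3.25 -2.61  2.15] F [ 0.3 -0.4 -2.5] w 0.06 q [-0.27 -0.06  0.54  1.9   0.03  1.3   0.62]
-0.02 -0.02 0.8 -0.54 -0.43 0.36
-0.02 -0.02 0.8 -0.58 -0.39 0.36
-0.02 -0.02 0.8 -0.61 -0.34 0.36
-0.02 -0.02 0.8 -0.63 -0.29 0.36
-0.02 -0.02 0.8 -0.65 -0.24 0.36
-0.02 -0.02 0.8 -0.67 -0.18 0.36
```

Emit:
apply_moves --pt "0 0 0.8 -0.55 -0.45 0.2 0" --pt "0 0 0.8 -0.6 -0.4 0.3 0" --pt "0 0 0.8 -0.6 -0.35 0.4 0" --pt "0 0 0.8 -0.65 -0.3 0.4 0" --pt "-0.05 0 0.8 -0.65 -0.25 0.4 0" --pt "-0.05 0 0.8 -0.65 -0.2 0.4 0" --pt "0 0 0 0 0 0 0" --pt "0 0 0 0 0 0 0"

```text
t: 25.95
ee_pos: [0.4007, -0.2668, 0.1441]
orientation: [0.758, 0.652, -0.0, -0.01]
ft_force: [0.2, 0.1, -2.2]
grip_width: 0.0598
```

```bash
python3 -c "
from plan import *
to([.407,-.2713,.051],down(np.radians(-8)),show=False)"
```

```text
pose [ 0.4007 -0.2668  0.1441] turn [-0.15 -0.12 -0.11] shift [-0.15  0.28  3.1 ] F [ 0.2  0.1 -2.2] w 0.0598 q [-0.13  0.03  0.68  1.98 -0.03  1.16  0.42]
```

Emit:
apply_moves --pt "-0.15 -0.12 -0.1 -0.1 0.2 0.5 0" --pt "0 0 0 0 0 0.8 0" --pt "0 0 0 0 0 0.8 0" --pt "0 0 0 0 0 0.4 0" --pt "0 0 0 0 0 0 0"

```text
t: 26.45
ee_pos: [0.4115, -0.264, 0.0683]
orientation: [0.75, 0.661, 0.002, 0.001]
ft_force: [0.0, 0.1, -1.9]
grip_width: 0.0596
```

```bash
python3 -c "
from plan import *
to([.407,-.2713,.051],down(np.radians(-8)),show=False)"
```

```text
pose [ 0.4115 -0.264   0.0683] turn [ 0.04 -0.03  0.14] shift [-0.26 -0.12  0.57] F [ 0.   0.1 -1.9] w 0.0596 q [-0.11  0.15  0.67  2.05 -0.12  0.97  0.5 ]
```

Emit:
apply_moves --pt "0.04 -0.03 0 0 -0.1 0.3 0" --pt "0 0 0 0 0 0.15 0" --pt "0 0 0 0 0 0.1 0"

```text
t: 26.75
ee_pos: [0.4108, -0.2631, 0.0533]
orientation: [0.749, 0.663, 0.001, 0.002]
ft_force: [-9.3, 4.6, 31.2]
grip_width: 0.0598
```

Emit:
apply_moves --pt "0 0 0 0 0 0.12 0"

```text
t: 26.85
ee_pos: [0.4108, -0.2632, 0.0529]
orientation: [0.749, 0.663, 0.001, 0.0]
ft_force: [-15.9, 7.9, 43.0]
grip_width: 0.0598
```

On the mat. Open, slide 21.5 mm along the block to its centre, and re-grip.

Emit:
apply_moves --pt "0 0 0 0 0 0 1" --pt "0 0 0 0 0 -0.05 1" --pt "0 0 0 0 0 0 1" --pt "0 0 0 0 0 0 1" --pt "0 0 0 0 0 0 1"

```text
t: 27.35
ee_pos: [0.4137, -0.2649, 0.058]
orientation: [0.749, 0.663, 0.003, 0.003]
ft_force: [0.5, -0.1, 0.8]
grip_width: 0.0853
```

Emit:
apply_moves --pt "0 0 0 0.4 0 0 1" --pt "0 0 0 0.35 0 0 1" --pt "0 0 0 0 0 0 1"

```text
t: 27.65
ee_pos: [0.4162, -0.2419, 0.0575]
orientation: [0.749, 0.662, 0.003, 0.003]
ft_force: [0.1, -0.2, -0.0]
grip_width: 0.0871
```

```bash
python3 -c "
from plan import *
o=Ro.from_quat([.749,.663,.001,.0]); c=np.array([.4108,-.2632,.0535])+o.apply([.0215,0,0]); print(c)
to(c,o,show=False)"
```

```text
[ 0.41340928 -0.24185894  0.05353219]
pose [ 0.4162 -0.2419  0.0575] turn [ 0.07  0.01 -0.01] shift [-0.01 -0.09  0.13] F [ 0.1 -0.2 -0. ] w 0.0871 q [-0.14  0.14  0.66  2.08 -0.11  0.94  0.45]
```

Emit:
apply_moves --pt "0.07 0 0 0 -0.1 0.2 1" --pt "0 0 0 0 0 0 0" --pt "0 0 0 0 0 0 0" --pt "0 0 0 0 0 0 0" --pt "0 0 0 0 0 0 0" --pt "0 0 0 0 0 0 0"

```text
t: 28.25
ee_pos: [0.4126, -0.2426, 0.0507]
orientation: [0.749, 0.662, -0.0, 0.0]
ft_force: [0.8, 1.7, -1.0]
grip_width: 0.0598
```

Emit:
apply_moves --pt "0 0 0 0 0 -0.5 0" --pt "0 0 0 0 0 -1 0" --pt "0 0 0 0 0 -1 0" --pt "0 0 0 0 0 -1 0" --pt "0 0 0 0 0 -1 0" --pt "0 0 0 0 0 -0.5 0" --pt "0 0 0 0 0 0 0"

```text
t: 28.95
ee_pos: [0.4091, -0.2419, 0.2029]
orientation: [0.75, 0.661, -0.002, -0.004]
ft_force: [0.5, -0.2, -3.1]
grip_width: 0.0599
```

```bash
python3 -c "
from plan import *
topl('large',.055,.06,0,show=True)"
```

```text
pose [ 0.4091 -0.2419  0.2029] turn [-3.91 -0.04  0.17] shift [-0.48  3.33  1.65] F [ 0.5 -0.2 -3.1] w 0.0599 q [-0.19 -0.06  0.65  1.92  0.04  1.27  0.32]
-0.78 -0.01 0.03 -0.1 0.67 0.33
-0.78 -0.01 0.03 -0.09 0.64 0.38
-0.78 -0.01 0.03 -0.09 0.6 0.43
-0.78 -0.01 0.03 -0.09 0.57 0.48
-0.78 -0.01 0.03 -0.09 0.53 0.53
```

Emit:
apply_moves --pt "-0.5 0 0 -0.1 0.6 0 0" --pt "-0.7 0 0.05 -0.1 0.6 0.1 0" --pt "-0.8 0 0.05 -0.1 0.65 0.2 0" --pt "-0.8 0 0.05 -0.1 0.6 0.4 0" --pt "-0.8 0 0 -0.1 0.55 0.4 0" --pt "-0.3 0 0 0 0.3 0.2 0" --pt "0 0 0 0 0 0 0" --pt "0 0 0 0 0 0 0"

```text
t: 29.75
ee_pos: [0.5079, -0.2695, 0.1666]
orientation: [0.742, 0.641, 0.131, 0.147]
ft_force: [-1.0, 0.1, -2.9]
grip_width: 0.0598
```

```bash
python3 -c "
from plan import *
topl('large',.053,.04,0)"
```

```text
pose [ 0.5079 -0.2695  0.1666] turn [-0.05 -0.05 -0.02] shift [ 0.02 -0.24  1.13] F [-1.   0.1 -2.9] w 0.0598 q [-0.18 -0.08  0.7   2.07 -0.15  0.77  0.47]
```

Emit:
apply_moves --pt "-0.05 -0.05 0 0 -0.25 0.5 0" --pt "0 0 0 0 0 0.6 0" --pt "0 0 0 0 0 0 0"

```text
t: 30.05
ee_pos: [0.5129, -0.2698, 0.132]
orientation: [0.742, 0.641, 0.129, 0.149]
ft_force: [-0.1, 0.1, -3.3]
grip_width: 0.0596
```

```bash
python3 -c "
from plan import *
topl('large',.053,.0,0)"
```

```text
pose [ 0.5129 -0.2698  0.132 ] turn [-0.04 -0.   -0.01] shift [0.01 0.06 1.34] F [-0.1  0.1 -3.3] w 0.0596 q [-0.19 -0.01  0.72  2.1  -0.22  0.69  0.53]
```

Emit:
apply_moves --pt "-0.04 0 0 0 0.06 0.4 0" --pt "0 0 0 0 0 0.4 0" --pt "0 0 0 0 0 0 0"

```text
t: 30.35
ee_pos: [0.5237, -0.2713, 0.1112]
orientation: [0.741, 0.641, 0.13, 0.15]
ft_force: [0.1, 0.1, -1.9]
grip_width: 0.0597
```

```bash
python3 -c "
from plan import *
topl('large',.053,.0,0)"
```

```text
pose [ 0.5237 -0.2713  0.1112] turn [-0.01 -0.01 -0.01] shift [ 0.01 -0.01  0.56] F [ 0.1  0.1 -1.9] w 0.0597 q [-0.18  0.05  0.72  2.1  -0.31  0.65  0.6 ]
```

Emit:
apply_moves --pt "0 0 0 0 -0.03 0.3 0" --pt "0 0 0 0 -0.03 0.15 0"

```text
t: 30.55
ee_pos: [0.528, -0.2721, 0.1]
orientation: [0.741, 0.641, 0.131, 0.151]
ft_force: [-0.6, 0.3, -2.0]
grip_width: 0.0597
```

Emit:
apply_moves --pt "0 0 0 0 -0.03 0.12 0"

```text
t: 30.65
ee_pos: [0.5288, -0.2724, 0.097]
orientation: [0.741, 0.641, 0.131, 0.151]
ft_force: [-0.8, 0.5, -1.9]
grip_width: 0.0596
```

```bash
python3 -c "
from plan import *
topl('large',.053,.0,0)"
```

```text
pose [ 0.5288 -0.2724  0.097 ] turn [ 0.01 -0.01 -0.  ] shift [0.02 0.01 0.06] F [-0.8  0.5 -1.9] w 0.0596 q [-0.17  0.09  0.72  2.11 -0.37  0.62  0.65]
```

Emit:
apply_moves --pt "0 0 0 0 -0.02 0.12 0"

```text
t: 30.75
ee_pos: [0.5293, -0.2727, 0.0955]
orientation: [0.741, 0.642, 0.132, 0.15]
ft_force: [-26.2, 9.0, 34.9]
grip_width: 0.0596
```

Emit:
apply_moves --pt "0 0 0 0 -0.03 0.12 0"

```text
t: 30.85
ee_pos: [0.5295, -0.273, 0.0948]
orientation: [0.74, 0.642, 0.133, 0.149]
ft_force: [-25.0, 9.2, 36.5]
grip_width: 0.0597
```

```bash
python3 -c "
from plan import *
topl('large',.053,.0,0)"
```

```text
pose [ 0.5295 -0.273   0.0948] turn [ 0.01 -0.06 -0.  ] shift [ 0.04  0.02 -0.02] F [-25.    9.2  36.5] w 0.0597 q [-0.16  0.1   0.72  2.1  -0.39  0.63  0.68]
```

Contact at the expected floor height (within 1 mm) and square to under 0.5°. Ease, release, retreat.

Emit:
apply_moves --pt "0 0 0 0 0 -0.05 0" --pt "0 0 0 0 0 0 1" --pt "0 0 0 0 0 0 1" --pt "0 0 0 0 0 0 1" --pt "0 0 0 0 0 0 1" --pt "0 0 0 0 0 0 1"

```text
t: 31.45
ee_pos: [0.5311, -0.2744, 0.1003]
orientation: [0.74, 0.641, 0.135, 0.151]
ft_force: [0.2, -0.4, 0.2]
grip_width: 0.0855
```

Emit:
apply_moves --pt "0 0 0 0 0 -0.3 1" --pt "0 0 0 0 0 -0.8 1" --pt "0 0 0 0 0 -1 1" --pt "0 0 0 0 0 -1 1" --pt "0.5 0 0 0 0 -1 1" --pt "0.9 0 0 -0.5 0.5 -1 1" --pt "0.9 0 0 -1 0.5 -0.6 1" --pt "0.9 0 0 -1 0.5 -0.6 1" --pt "0.9 0 0 -1 0.5 0 1" --pt "0 0 0 0 0 0 1"

```text
t: 32.45
ee_pos: [0.5077, -0.376, 0.2855]
orientation: [0.751, 0.659, -0.014, -0.021]
ft_force: [1.0, 0.9, -2.6]
grip_width: 0.0869
```

Run:
```python
from fit import *
ci=camera_info("wrist"); im=get_image("wrist"); pickle.dump((ci,im),open("w4.pkl","wb"))
s=get_image("scene"); cv2.imwrite("pics/scene4.png",s[:,:,::-1])
print(get_obs()["ee_pos"])
a=cv2.resize(s[140:280,255:405][:,:,::-1],(430,400),interpolation=cv2.INTER_CUBIC)
b=cv2.resize(im[:300,150:430][:,:,::-1],(370,400),interpolation=cv2.INTER_CUBIC)
cv2.imwrite("pics/p4.png",np.hstack([a,b]))
```

```text
[ 0.50484192 -0.37478362  0.29126104]
```

View pics/p4.png

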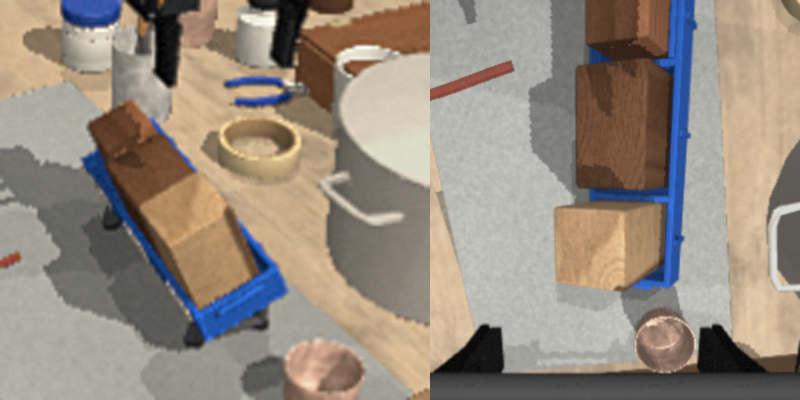

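All three blocks sit flat in their bays: small at the top, large in the middle, medium at the bottom. The cup, jar and tape roll are where they were, and the gripper is clear. I'm handing in.

```bash
python3 -c "
from station import *
print(get_obs()['t'],get_obs()['ft_force'].round(1)); print(finish_job())"
```

```text
32.55 [-0.7  0.2  0.5]
the job is handed in; nothing more can be done
None
```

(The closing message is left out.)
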